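Load a sample plate into the instrument's magazine

TASK

Slide the loader's carriage across until the steel plate standing in it faces the one empty slot of the magazine, and push the plate along, without lifting it, fully home between the stored plates. Then return the empty carriage to its rubber stop at the right-hand end (seen from the robot), and last swing the wire bail forward over the top and press it right down in front of the plates. Leave the stored plates and everything else standing on and around the loader where they are.

Things in the scene. Friction and masses are not known exactly. Their poses are not given: they have to be found in the camera images.
- rack: Plate loader, fixed on the table: grey base 235 x 310 x 6 mm, on its far half a magazine of five upright slots, on its near half a carriage that runs crosswise. Origin: at table height under the middle of the slot mouths. x points into the slots (away from the robot), y left along the carriage's travel, z up. 'Rack x, y, z' below means this frame.
- magazine (a point): Middle of the aluminium magazine's floor (rack x = 45 mm, z = 12 mm). Slots at rack y = -32, -16, 0, 16, 32 mm, each 8 mm wide with rounded lead-ins from x = 2 mm; walls up to z = 60 mm; backstop at x = 85 mm, up to z = 75 mm. A fixed hold-down bar crosses over the plates at x = 39 to 51 mm, top at z = 95 mm: plates enter only from the front.
- carriage (a joint): Carriage: slides crosswise with about 1.5 N of friction, stays where it is left. Value in m: 0 = left end of its travel, where it starts; 0.200 = parked at the black rubber stop at the right-hand (-y) end. Its plate lane lies at rack y = 0.100 m - value; it faces the slot at rack y = s when the value is 0.100 - s.
- lane (a point): Middle of the floor of the carriage's plate lane (rack x = -59 mm, z = 13 mm), axes as the rack's: an open-topped groove 6.5 mm wide along rack x from -107 to -11 mm, side walls up to z = 42 mm, open towards the magazine, a low lip (up to z = 25 mm) at the robot's end.
- carriage_post (a point): Top centre of the carriage's black square grip post, 14 x 14 mm, rack z = 13 to 85 mm, 45 mm to the left (+y) of the lane at rack x = -67 mm. Pinch or push it to slide the carriage. Axes as the rack's.
- plate_mid (a point): Centre of the loose steel plate that starts standing on edge in the carriage's lane: 90 mm long (own x, along the lane), 5 mm thick (own y), 70 mm high (own z), 80 to 170 g. In the lane its top is at rack z = 83 mm, its near edge at rack x = -104 mm; that edge can be pushed above the lane's walls.
- slot_home (a point): Where the plate's centre lies when fully home in the one empty slot (rack x = 40 mm, z = 47 mm, y = that slot's); axes as the rack's. A small black clip sits on the backstop behind that slot. At home the plate's near edge is at rack x = -5 mm, level with the stored plates' near edges.
- bail (a joint): Bail: a U of 8 mm steel rod hinged at rack x = 45 mm, z = 75 mm (axis along y), cross bar 110 mm long. Value in rad: 0 = closed on its stop, bar at rack x = -20 mm, z = 50 mm, in front of the plates; 1.94 = bar straight up; starts at 2.35 to 2.65, leaning back over the magazine. Stays where it is left (about 1 N at the bar): draw it forward over the top, then press down.
- bail_bar (a point): Middle of the bail's cross bar, on the rod's centre line, 70 mm from the hinge line.
- stored0: A stored plate like the loose one, standing home in one of the other four slots (any of them); origin at the middle of its lower edge. Not to be disturbed.
- stored1: A stored plate like the loose one, standing home in one of the other four slots (any of them); origin at the middle of its lower edge. Not to be disturbed.
- stored2: A stored plate like the loose one, standing home in one of the other four slots (any of them); origin at the middle of its lower edge. Not to be disturbed.
- stored3: A stored plate like the loose one, standing home in one of the other four slots (any of them); origin at the middle of its lower edge. Not to be disturbed.
- vial: Small jar, 28 mm across, 50 mm high, standing on the loader's base to the right of the magazine; origin at the centre of its underside. Bystander.
- refill: Cardboard box 50 x 35 x 30 mm on the loader's base to the left of the magazine; origin at the centre of its underside. Bystander.
- bottle: Amber bottle, 70 mm across, 170 mm high, left on the table; origin at the centre of its underside. Bystander.
- beaker: Glass beaker, 80 mm across, 100 mm high, right on the table; origin at the centre of its underside. Bystander.
- tipbox: Clear box with white top, 120 x 80 x 65 mm, left on the table; origin at the centre of its underside. Bystander.
- jar: White jar, 60 mm across, 80 mm high, at the back right; origin at the centre of its underside. Bystander.
- driver: Screwdriver lying at the front right; origin under its middle. Bystander.

How it is judged:
By the outcome, as a careful person would: the job done as asked, in the order asked, and still so for the second after the job is handed in, with the robot touching nothing.
It also fails if it takes over 72 s, if anything falls off the work surface, if the arm or the gripper's body presses on something with over 40 N, if the wrist force passes 120 N, or if a joint passes its speed limit or range.

ROBOT

A 6-joint arm with a two-finger parallel gripper is mounted at the origin on the work surface. World frame = base frame: x ahead of the robot, y to its left, z up, the work surface at z = 0. Lengths are in mm, angles in rad, forces in N, time in s.
With the tool pointing down it reaches from about 375 to 925 mm from the base axis. Payload 5.7 kg.
Tool frame: the origin (TCP) lies at the very end of the fingers, on their centre line; the grasp point (between the pads) lies env.tcp_to_grasp behind it (env.tcp_to_grasp is the distance from the TCP to the grasp point, in mm); z points along the fingers, x is the direction in which the jaws open and shut, and the axes are right-handed (so a half turn about z gives the same grasp; the last joint's range is limited). The gripper opens to 88 mm and grips with 3 to 60 N. Pads are 20 mm wide; open, the fingers measure 115 mm over their backs; the gripper's body (75 mm by 178 mm) begins 61 mm behind the grasp point.
Start: joints at [1.084, 0.359, 1.51, -0, 1.272, -0.115], TCP at [217.966, 558.975, 222.623] pointing down, gripper open.
Joint ranges: [-2.97, 2.97], [-1.01, 2.36], [0.21, 2.38], [-0.96, 4.11], [0.2, 2.71], [-2.98, 2.98]. Speed limits (rad/s): [2.39, 2.39, 3.14, 3.14, 3.14, 3.14].

INTERFACE

Orientations are given as a unit quaternion [x, y, z, w].
In Python, from station import env gives the robot as it stands. The module is installed in compiled form; this text tells all that it offers.
- The arm moves only by the shell command python3 -m pendant 'ROWS' [FORCE]. ROWS is a JSON object of lists of equal length, an entry for each row: "hand": the opening in per cent of the stroke, from 0 (shut) to 100 (fully open); "slide": the shift along the tool's x, y, z in mm, a list of three; "dr": the turn, a rotation vector about the tool's x, y, z in degrees, a list of three. In form: {"hand": [hand, ...], "slide": [[tx, ty, tz], ...], "dr": [[wx, wy, wz], ...]}. A call has 1 to 20 rows; each row is the pose to reach, as a shift and turn from the pose measured when the call began, along the tool's axes at that moment; what a row does not reach only later rows make up. A row lasts 1/12 s, in which the tool goes at most 41.7 mm and 7.16 degrees, less where a joint would pass 70% of its speed; a pose out of reach is approached as far as the arm can. A call with a gripper value outside its range is refused whole. The fingers move at their own pace and stop on an object; FORCE is the grip in N (left out, the last holds). Time passes only in rows, so rows that repeat a pose let the fingers close. It gives the time, the measured TCP pose, the force and the opening at its end, in the units of the state.
- env.observe(): the state, without advancing time (a new reading comes with each control period).
- env.snapshot(name): name is "side" or "top"; returns (picture, depth): 400x640x3 uint8, red, green, blue; 400x640 float32, mm along the optical axis (not along the pixel's ray), 0 where there is no reading.
- env.camera_params(name): a dict with "intrinsics" (3x3 intrinsics, pixels), "dist_coeffs" ([k1, k2, p1, p2, k3] as OpenCV has them; the pictures are not rectified), "rvec" (rotation vector, rad) and "tvec" (3), from world to camera coordinates, as OpenCV has them. Camera axes: x right, y down, z forward; pixel columns grow to the right and rows downward; lengths in mm; the calibration is good to about 2 mm. A picture is of the moment at which its call begins. camera_params takes no time and is no camera call.
- env.finish_job(): hands the job in, once; it reports no verdict.
The state is a dict: "time_s": time; "q": joint angles; "joint_velocities": joint speeds; "joint_efforts": joint torques, N m; "ee_pos": TCP position; "tcp_rot": TCP orientation; "force": force on the tool from outside, world axes, zero at the start; "ft_torque": the same for the moment, N m; "width": opening from 0.0 (shut) to 1.0 (fully open).
Only numpy, scipy, OpenCV 4.12 (cv2) and the standard library are available. Lean on these libraries where they do the work, as an engineer would, in place of code of your own. Each camera call takes 0.05 s, during which the arm holds its last target.

## Working session

There is one attempt and no reset: what is moved stays moved. The work goes in short steps, Python scripts to look and compute and a shell command to move; the robot and the scene stay as the last step left them, time stands still between calls to the robot, and variables do not carry over. Pictures are saved under pics/ and viewed, and the job is handed in when it is done.

```bash
mkdir -p pics
python3 - <<'E'
from station import env
import cv2,numpy as np
print(env.observe(), env.tcp_to_grasp)
for n in("side","top"):
    p,d=env.snapshot(n); cv2.imwrite(f"pics/{n}0.png",p[:,:,::-1]); np.savez(f"pics/{n}0.npz",p=p,d=d)
    print(n,env.camera_params(n))
E
```

```text
{'time_s': 0.0, 'q': array([ 1.08389150e+00,  3.59476889e-01,  1.51143221e+00,  1.57675847e-05,
        1.27251027e+00, -1.15085796e-01]), 'joint_velocities': array([-4.20916078e-04, -1.52914716e-04, -1.90191241e-05,  4.79938273e-04,
        9.78700573e-04, -2.33182208e-03]), 'joint_efforts': array([ 1.64451903e-03, -5.15380454e+01, -2.70732772e+01,  6.76376070e-02,
        3.47269478e-02, -1.12647833e-04]), 'ee_pos': array([217.65216753, 558.38347771, 221.8264319 ]), 'tcp_rot': array([ 8.25625205e-01,  5.64218209e-01, -8.11787165e-04,  4.18665655e-04]), 'force': array([-0.02860531, -0.40483264,  0.42467522]), 'ft_torque': array([ 0.02887756, -0.00399489,  0.00942318]), 'width': 0.9996838892894971} 18.700000000000003
side {'intrinsics': array([[465.07216124,   0.        , 311.20370457],
       [  0.        , 465.07216124, 191.40840237],
       [  0.        ,   0.        ,   1.        ]]), 'dist_coeffs': array([0.04703936, 0.        , 0.        , 0.        , 0.        ]), 'rvec': array([ 2.10538563, -0.49787379,  0.2711694 ]), 'tvec': array([-498.54598731,  198.05610144,  988.78961521])}
top {'intrinsics': array([[414.85296375,   0.        , 319.94386452],
       [  0.        , 414.85296375, 196.51430319],
       [  0.        ,   0.        ,   1.        ]]), 'dist_coeffs': array([-0.0187766,  0.       ,  0.       ,  0.       ,  0.       ]), 'rvec': array([ 2.18926125, -2.14453804,  0.09255487]), 'tvec': array([  10.75530968,  559.87383219, 1113.27982718])}
```

View pics/side0.png

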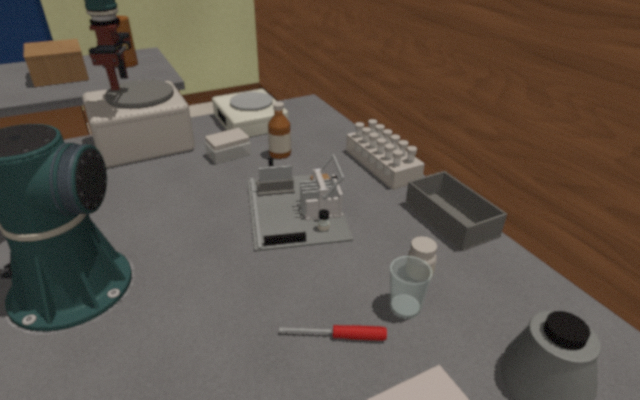

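View pics/top0.png

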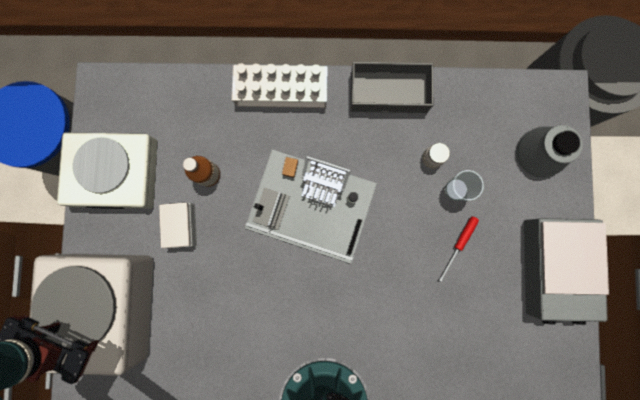

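Run:
```python
import cv2,numpy as np
p=cv2.imread("pics/top0.png")[140:270,235:385]; cv2.imwrite("pics/topz.png",cv2.resize(p,(750,600*130*150//130//150 if 0 else 650))[:600])
cv2.imwrite("pics/topz.png",cv2.resize(p,None,fx=4.6,fy=4.6,interpolation=cv2.INTER_CUBIC))
p=cv2.imread("pics/side0.png")[140:255,235:365]; cv2.imwrite("pics/sidez.png",cv2.resize(p,None,fx=5,fy=5,interpolation=cv2.INTER_CUBIC))
```

```text
(no output)
```

View pics/topz.png

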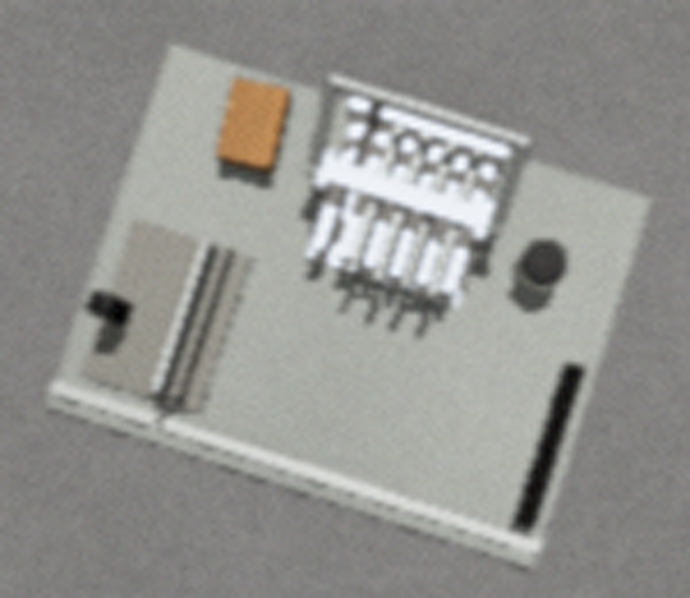

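View pics/sidez.png

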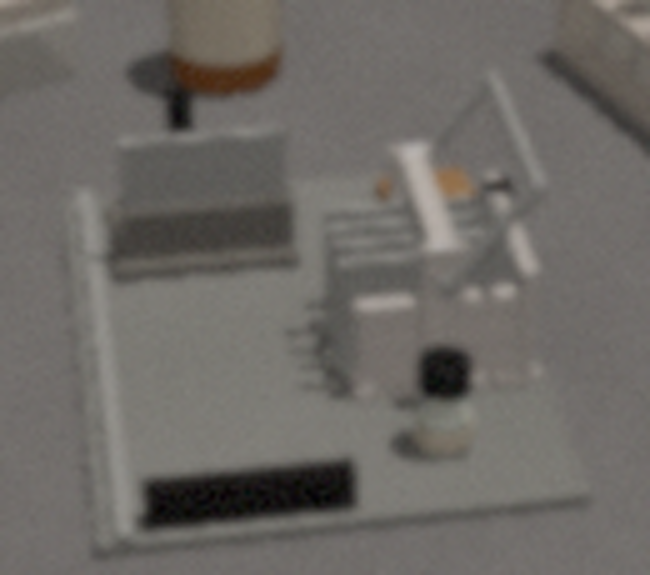

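```bash
cat > h.py <<'E'
import cv2,numpy as np
from station import env
from scipy.spatial.transform import Rotation as R
def cam(n):
    c=env.camera_params(n); return c['intrinsics'],c['dist_coeffs'],cv2.Rodrigues(c['rvec'])[0],c['tvec']
def ray(n,uv):
    K,D,Rm,t=cam(n); x=cv2.undistortPoints(np.array(uv,float).reshape(-1,1,2),K,D)[:,0]
    d=np.c_[x,np.ones(len(x))]@Rm; return -Rm.T@t,d
def onz(n,uv,z):
    o,d=ray(n,uv); return o+d*((z-o[2])/d[:,2])[:,None]
def proj(n,P):
    c=env.camera_params(n); return cv2.projectPoints(np.array(P,float).reshape(-1,3),c['rvec'],c['tvec'],c['intrinsics'],c['dist_coeffs'])[0][:,0]
def cloud(n,d):
    v,u=np.mgrid[:d.shape[0],:d.shape[1]]; o,r=ray(n,np.c_[u.ravel(),v.ravel()])
    return (o+r*d.ravel()[:,None]).reshape(*d.shape,3)
E
python3 - <<'E'
from h import *
Z=lambda a:np.array(a)/4.6+np.array([235,140])
P=onz("top",Z([(172,45),(650,198),(538,562),(48,403)]),6);print(P)
for a,b in((0,1),(1,2),(2,3),(3,0)):
    e=P[b]-P[a];print(np.linalg.norm(e),np.degrees(np.arctan2(e[1],e[0])))
d=np.load("pics/top0.npz");p=d['p'];C=cloud("top",d['d'])
hsv=cv2.cvtColor(p,cv2.COLOR_RGB2HSV)
# heights
for y in range(140,270,6): print(y,np.round(C[y,240:390:6,2]).astype(int))
print(hsv[220,330],hsv[300,300],hsv[150,300])
E
```

```text
[[ 691.90552991  160.15216161    6.        ]
 [ 602.70650427 -134.74600362    6.        ]
 [ 381.51478716  -69.52713635    6.        ]
 [ 470.34859494  228.28915929    6.        ]]
308.09315802996514 -106.82920081633993
230.60632334912142 163.57173076789826
310.7828685021252 73.39100471369912
231.79759680373758 -17.09460979617959
140 [ 2  0  0 -2  1  0 -1 -7 -1 -1 -3  0 -3  1  0  0 -2 -1 -2 -1 -2  0 -5  1
  0]
146 [ 1  0  0  2  1  0 -4 -1 -1  1 -2  0 -3 -3 -1  0  1  2 -3 -3  3 -1 -1 -1
 -1]
152 [   0   -1    1   -1    4   -2    6    3    4    1    3    3    0 1162
    1    1    2    0   -1    0   -1   -2   -3    0   -1]
158 [  0  -3  -1   1  -3   5   6   3  36   0  -2 131 131  -1  -1  -1  -3   0
  -1  -1   1   0   1   1   1]
164 [ -3   0  -4  -3  -5   9   0   9  35  33   5 115  68  76 130 128   1   1
  -3   2   0  -2   0   0   3]
170 [ -3   0  -1  -4  -2   9   3  33  36  31   7   3  62  57  62  63  74 130
 131   0  -1   0   3  -3  -2]
176 [ 1 -5  1  1  8  5  2  6 24 13  9 95 94 77 84 79 82 30  3  4  1 -1 -1 -1
 -5]
182 [   0    3    0    0    9    8    4    4    2    6 1162   60   59
[... 602 characters left out ...]
 9  1  4  3  2  7 28  0 -1 -2
 -3]
230 [-3  3  4  5 12  6  6  7  1  6  6  7  7  6  6  1  8 10  8 26  4  2  0 -1
  4]
236 [ 1  0 -1  0 -1  4  5 10  6  7  3  8  5  4  4  6  3  9  1 25  4 -1 -3  2
  1]
242 [ 0 -2 -2  0  1 -1  3  1  4  4 11  1  7  9  6  7  1 -1  5 29 -5 -4 -1  1
  1]
248 [-4  0  1  2 -2  3 -3 -2 -4 -3  1  3  5 11  3 10  9  5 27  4  1  1  2  0
  1]
254 [  -1   -3    0    3    0    3    3    1   -1   -3    1   -1    3    0
    4    4    8   14    5    1    1    2 1162   -2    0]
260 [-3  1  1 -1  2 -3  1  1 -5  1  0  1  0 -1 -4 -1  3  5  7 -2  0 -2 -1 -2
  0]
266 [ 1  0  2 -2 -1  0  0 -4 -4 -1 -3 -1 -2  0 -3 -3  0  2 -4 -2 -4 -4 -1 -1
 -1]
[ 47  10 178] [  0   8 127] [ 18  10 132]
```

Run:
```python
from h import *
d=np.load("pics/top0.npz");p=d['p'];D=d['d'];C=cloud("top",D)
v,u=np.mgrid[:400,:640]
yaw=np.radians(-16.65)
hsv=cv2.cvtColor(p,cv2.COLOR_RGB2HSV).astype(int)
# base mask: value>155-ish vs table ~130
roi=(u>240)&(u<385)&(v>140)&(v<270)
print(np.histogram(hsv[...,2][roi],20))
m=((C[...,2]>3)&roi).astype(np.uint8)
g=cv2.GaussianBlur(p,(3,3),0)
m=((g[...,1]>150)&roi).astype(np.uint8)
m=cv2.morphologyEx(m,cv2.MORPH_CLOSE,np.ones((9,9)))
c=max(cv2.findContours(m,0,1)[0],key=cv2.contourArea)
h=cv2.convexHull(c)[:,0]; print(cv2.minAreaRect(h))
W=onz("top",h,6)[:,:2].astype(np.float32); r=cv2.minAreaRect(W);print("base",r)
# plate/post
def rep(name,mask):
    q=onz("top",np.c_[u[mask],v[mask]],0)
    print(name,mask.sum(),C[mask].mean(0),np.c_[u[mask],v[mask]].mean(0))
dark=(hsv[...,2]<60)&roi
n,l,s,ce=cv2.connectedComponentsWithStats(dark.astype(np.uint8))
for i in range(1,n):
    if s[i,4]>6: print(s[i],ce[i],C[l==i].mean(0),np.median(C[l==i][:,2]))
pl=(C[...,2]>74)&(C[...,2]<92)&(u>262)&(u<290)&(v>188)&(v<235)
P=C[pl];print("plate",pl.sum(),P.mean(0))
x=P[:,:2]-P[:,:2].mean(0);w=np.linalg.svd(x)[2][0];print(np.degrees(np.arctan2(*w[::-1])),np.sort(x@w)[[0,1,-2,-1]])
```

```text
(array([   6,   61,   35,   44,   66,   87,  175,  145,  191,  876, 8459,
        699,  877, 2671, 2981,  254,  288,  173,  153,  335]), array([  3. ,  15.3,  27.6,  39.9,  52.2,  64.5,  76.8,  89.1, 101.4,
       113.7, 126. , 138.3, 150.6, 162.9, 175.2, 187.5, 199.8, 212.1,
       224.4, 236.7, 249. ]))
((311.6500244140625, 203.04998779296875), (113.20953369140625, 88.86000061035156), 18.434947967529297)
base ((543.829833984375, 45.93794250488281), (314.4678039550781, 248.51742553710938), 72.94083404541016)
[349 196   8   6  23] [352.08695652 198.82608696] [552.30078354 -64.17106788  55.60474734] 55.69929354196438
[255 204   8   7  36] [258.66666667 207.        ] [524.73480473 184.22598259  62.60510865] 69.6605346260834
[347 220  14  35 118] [353.72881356 236.94915254] [450.89522046 -71.26925602  36.93005952] 27.33933730376407
plate 78 [520.18659239 143.01625813  81.27376495]
162.865743441993 [-45.74412113 -45.14177742  42.389359    43.21022971]
```

Run:
```python
from h import *
from scipy.optimize import least_squares
Z=lambda a:np.array(a)/4.6+np.array([235,140])
b=onz("top",Z([(332,80),(528,140),(430,110)]),131);print(b)
e=b[1]-b[0];print(np.linalg.norm(e),np.degrees(np.arctan2(e[1],e[0]))+90)
for yawd in(-16.6,-17.):
  a=np.radians(yawd);M=np.array([[np.cos(a),-np.sin(a)],[np.sin(a),np.cos(a)]])
  o=np.array([520.2,143.0])-M@[-59,100]; print(yawd,o)
  for nm,q in dict(bar=b[2,:2],post=onz("top",Z([(107,303)]),85)[0,:2],refill=onz("top",Z([(262,120)]),36)[0,:2],clip=onz("top",Z([(372,125)]),85)[0,:2]).items(): print(nm,M.T@(q-o))
  for nm in("top","side"):
    im=cv2.imread(f"pics/{nm}0.png");s=4.6 if nm=="top" else 5;off=(235,140)
    z=cv2.resize(im[140:270,235:385] if nm=="top" else im[140:255,235:365],None,fx=s,fy=s,interpolation=cv2.INTER_CUBIC)
    def pts(L,col):
        for x,y,zz in L:
            w=M@[x,y]+o; uv=(proj(nm,[[*w,zz]])[0]-off)*s; cv2.circle(z,tuple(int(k) for k in uv),3,col,-1)
    pts([(-104,100,83),(-14,100,83),(-67,145,85)],(0,0,255))
    pts([(39,0,95),(51,0,95)],(255,0,0))
    pts([(-5,s_,82) for s_ in(-32,-16,0,16,32)],(0,255,0))
    pts([(85,s_,82) for s_ in(-32,-16,0,16,32)],(255,0,255))
    cv2.imwrite(f"pics/{nm}fit{yawd}.png",z)
```

```text
[[647.93408329  55.35992696 131.        ]
 [616.79659953 -52.43623898 131.        ]
 [632.32900726   1.35278891 131.        ]]
112.20319195528536 -16.11163700616082
-16.6 [548.17219515  30.31212888]
bar [88.9227194  -3.70976698]
post [-64.36524425 139.01001992]
refill [68.91137803 94.19194655]
clip [78.46895946 27.19648122]
-17.0 [547.38481013  30.11959383]
bar [89.6431395  -2.67455264]
post [-64.6374526  138.97161311]
refill [68.94880845 95.08507071]
clip [78.97386975 28.15796198]
```

View pics/topfit-17.0.png

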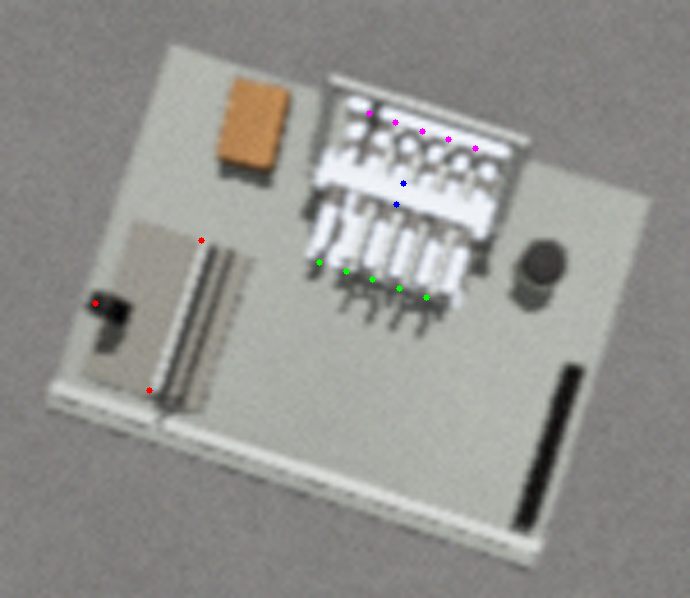

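View pics/sidefit-17.0.png

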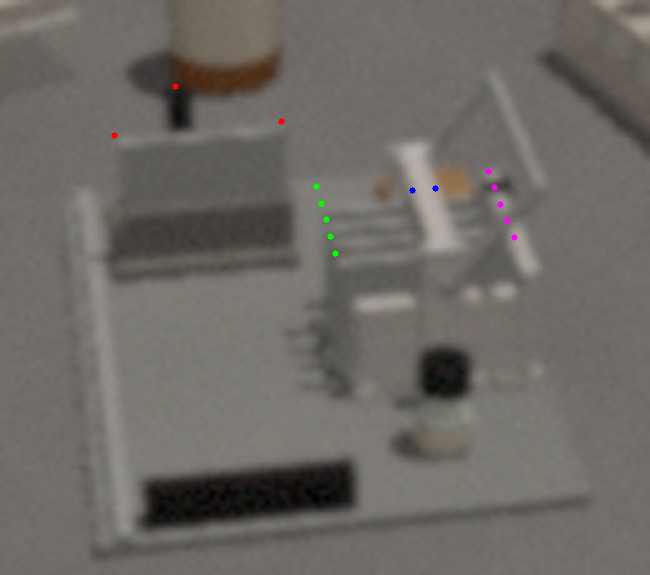

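Run:
```python
from h import *
d=np.load("pics/top0.npz")
for n,off,sz in(("top",(295,160),(60,55)),("side",(295,165),(55,50))):
  d=np.load(f"pics/{n}0.npz")
  p=d['p'][off[1]:off[1]+sz[1],off[0]:off[0]+sz[0],::-1]
  cv2.imwrite(f"pics/{n}zz.png",cv2.resize(p,None,fx=11,fy=11,interpolation=cv2.INTER_NEAREST))
d=np.load("pics/top0.npz");C=cloud("top",d['d'])
for v in(184,186,188,190,192,194,196,198): print(v,np.round(C[v,300:345,2]).astype(int))
print(-(lambda K,D,R,t:R.T@t)(*cam("top")),-(lambda K,D,R,t:R.T@t)(*cam("side")))
```

```text
184 [   5   -1    1    3    6   58   58   56   54   16    9 1162   55   60
   59   79   83   44   61   57   57   87   95   92   92   96   94   94
   94   91   95   96   96   97   95   92   97   54   58   61   94   93
   90   95   96]
186 [ 7  7  9  6 61 63 57 58 29  7 13 59 60 60 78 80 56 60 58 61 80 79 73 62
 58 60 56 89 92 92 93 92 94 95 91 96 92 94 94 95 95  2 87 89 87]
188 [  7   3   6   5  62  59  60  41  11  11  60  65  61  79  82  73  58  60
  55  60  83  81  28  56  60  57  83  83  47  60  57  61  13  81  89  95
  96  95  91  93 101  79  84  83   5]
190 [ 7  3  6 63 62 61 50 19 12 57 61 61 60 81 81 41 59 52 57 82 78 54 57 64
 61 82 82 81 56 58 63 49 82 81 15 58 59 60 94 96 79 77 78 78  5]
192 [ 1  4 59 60 53 58 29  7 16 59 62 60 79 85 59 61 56 60 82 77 79 60 60 59
 55 83 82 15 59 58 59 83 76 26 58 58 61 70 80 10  3  5  3  4  6]
194 [ 3  2  9 60 56 41  8 15 62 59 60 83 82 68 55 58 58 56 83 81 32 57 59 60
 80 84 46 64 56 59  9 82 80 57 59 60 20 20 34  4  4  3  3  9  9]
196 [ 3  4 10 13 12  8 13 10 14 57 46 77 84 42 61 61 60 83 82 58 59 60 62 81
 84 79 57 61 60 53 79 82 15 61 56 58 13  7  5  5  4  6  5  4  3]
198 [ 5  6  7  7  6  5  7  7  6 12 79 81 53 14 40 50 79 83 76 63 60 62 58 80
 81 19 54 55 60 82 80 31 59 56 57 12  9  2  5  5  5  7  5  5  6]
[ 450.22643857    8.91779424 1161.9737455 ] [ 122.17443023 -865.19405388  708.51385423]
```

View pics/topzz.png

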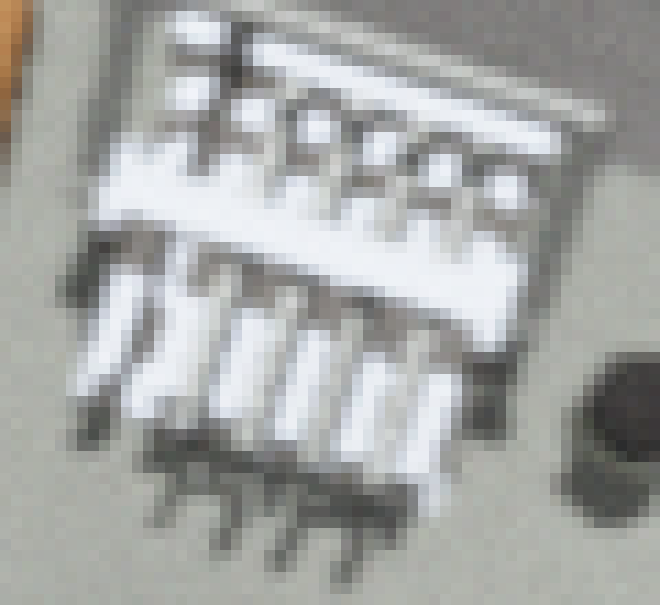

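View pics/sidezz.png

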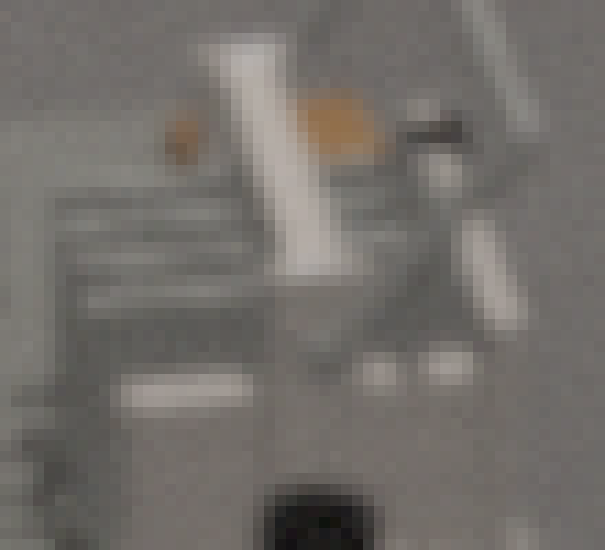

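Run:
```python
from h import *
d=np.load("pics/top0.npz");p=d['p'];C=cloud("top",d['d'])
v,u=np.mgrid[:400,:640]
def fit(mask,z):
    P=onz("top",np.c_[u[mask],v[mask]],z)[:,:2];m=P.mean(0);w=np.linalg.svd(P-m)[2][0];w=w*np.sign(w[0])
    t=(P-m)@w
    return m,np.degrees(np.arctan2(w[1],w[0])),t.min(),t.max(),len(P)
Zt=C[...,2]
lp=(Zt>74)&(Zt<92)&(u>268)&(u<290)&(v>188)&(v<235)
print("loose",fit(lp,83))
reg=(Zt>74)&(Zt<88)&(u>305)&(u<337)&(v>=185)&(v<=202)
a=np.radians(-16.9);M=np.array([[np.cos(a),-np.sin(a)],[np.sin(a),np.cos(a)]]);o=np.array([547.6,30.1])
P=onz("top",np.c_[u[reg],v[reg]],82)[:,:2];Q=(P-o)@M
print(np.round(np.sort(Q[:,1]),1))
idx=np.round((Q[:,1]+1.5)/16)
for k in np.unique(idx): 
    q=Q[idx==k];print(k,len(q),q.mean(0),q[:,0].min(),q[:,0].max())
# post: bright/dark at top
hsv=cv2.cvtColor(p,cv2.COLOR_RGB2HSV)
ps=(Zt>78)&(Zt<92)&(u<268)&(u>250)&(v>198)&(v<214);print("post",ps.sum(),(onz("top",np.c_[u[ps],v[ps]],85)[:,:2]-o)@M)
# base far edge etc
w60=(Zt>52)&(Zt<67)&(u>300)&(u<340)&(v>=185)&(v<=202)
q=(onz("top",np.c_[u[w60],v[w60]],60)[:,:2]-o)@M
h,e=np.histogram(q[:,1],np.arange(-50,50,2));print(list(zip(e,h)))
print("stop",[(onz("top",np.array([[353.7,236.9]]),26)[:,:2]-o)@M])
st=(hsv[...,2]<60)&(u>345)&(u<362)&(v>218)&(v<256);q=(onz("top",np.c_[u[st],v[st]],26)[:,:2]-o)@M;print(q.min(0),q.max(0))
```

```text
loose (array([522.64492533, 141.90806608]), np.float64(-16.572491645961325), np.float64(-44.231600680767535), np.float64(43.14750447593304), 73)
[-34.1 -34.1 -34.  -34.  -33.3 -33.3 -33.2 -33.2 -33.1 -32.5 -32.5 -32.4
 -32.4 -32.3 -31.7 -31.7 -31.6 -31.5 -31.5 -30.8 -30.8 -30.7 -30.7 -30.6
 -30.  -30.  -29.9 -29.9 -29.8 -18.4 -18.4 -18.3 -18.3 -18.3 -18.2 -17.6
 -17.5 -17.5 -17.4 -17.4 -16.8 -16.7 -16.7 -16.6 -16.6 -15.9 -15.9 -15.9
 -15.8 -15.8 -15.7 -15.1 -15.  -15.  -15.  -14.9 -14.3 -14.2 -14.2 -14.1
 -14.1 -13.5 -13.4 -13.4 -13.3 -13.3  -2.6  -2.6  -2.5  -1.8  -1.8  -1.8
  -1.7  -1.7  -1.7  -1.   -1.   -0.9  -0.9  -0.9  -0.2  -0.1  -0.1  -0.1
  -0.    0.6   0.7   0.7   0.7   0.8   0.8   1.5   1.5   1.6   1.6   1.6
   2.3   2.4   2.4   2.4   2.4  13.1  13.2  14.   14.   14.   14.   14.8
  14.8  14.8  14.9  14.9  15.6  15.6  15.7  15.7  15.7  16.5  16.5  16.5
  16.5  17.3  17.3  17.3  17.3  17.4  18.1  18.1  18.1  18.2  18.2]
-2.0 29 [ 20.73427774 -31.91800021] 1.6450731781673118 40.70709947875561
-1.0 37 [ 18.12835468 -15.90630743] -3.2135423763652233 39.158930938905854
0.0 35 [1
[... 1900 characters left out ...]
int64(9)), (np.int64(8), np.int64(9)), (np.int64(10), np.int64(12)), (np.int64(12), np.int64(5)), (np.int64(14), np.int64(0)), (np.int64(16), np.int64(1)), (np.int64(18), np.int64(0)), (np.int64(20), np.int64(7)), (np.int64(22), np.int64(12)), (np.int64(24), np.int64(7)), (np.int64(26), np.int64(11)), (np.int64(28), np.int64(0)), (np.int64(30), np.int64(0)), (np.int64(32), np.int64(0)), (np.int64(34), np.int64(2)), (np.int64(36), np.int64(7)), (np.int64(38), np.int64(10)), (np.int64(40), np.int64(6)), (np.int64(42), np.int64(6)), (np.int64(44), np.int64(3)), (np.int64(46), np.int64(0))]
stop [array([[ -62.77880577, -125.73692647]])]
[-110.77040818 -130.58941088] [ -13.59878236 -121.0785035 ]
```

```bash
cat >> h.py <<'E'
A=np.radians(-16.7);RM=np.array([[np.cos(A),-np.sin(A)],[np.sin(A),np.cos(A)]]);RO=np.array([549.0,29.6])
def stat(target=None):
    s=env.observe(); T=R.from_quat(s['tcp_rot']); M=T.as_matrix()
    r=RM.T@(s['ee_pos'][:2]-RO)
    print("t",round(s['time_s'],2),"rack",np.round([*r,s['ee_pos'][2]],1),"yaw tool-y %.2f"%(np.degrees(np.arctan2(M[1,1],M[0,1]))+16.7),"F",np.round(RM.T@s['force'][:2],1),np.round(s['force'][2],1),"w",round(s['width'],3),"z",np.round(M[:,2],3))
    if target is not None:
        w=np.array([*(RM@target[:2]+RO),target[2]])
        print("slide",np.round(M.T@(w-s['ee_pos']),1))
        G=np.c_[[*RM[:,1],0],[*RM[:,0],0],[0,0,-1]]
        print("dr",np.round(np.degrees(R.from_matrix(M.T@G).as_rotvec()),2))
E
python3 -c "
from h import *
stat([-67,145,130])"
```

```text
t 0.1 rack [-469.3  411.3  221.9] yaw tool-y -4.60 F [-0.3 -0.8] 0.0 w 0.996 z [-0.001 -0.001 -1.   ]
slide [-233.   422.4   92.2]
dr [-0.01  0.09 -4.6 ]
```

```bash
python3 -m pendant '{"hand":[40,40,40,40,40,40,40,40,40,40,40,40,40,40,40,40],"slide":[[-16,30,0],[-35,63,0],[-55,100,0],[-75,136,0],[-95,172,0],[-115,208,0],[-135,245,0],[-155,281,0],[-175,317,0],[-195,353,0],[-212,384,0],[-224,406,20],[-231,419,50],[-233,422.4,80],[-233,422.4,92],[-233,422.4,92]],"dr":[[0,0,-1],[0,0,-2],[0,0,-3],[0,0,-4],[0,0,-4.6],[0,0,-4.6],[0,0,-4.6],[0,0,-4.6],[0,0,-4.6],[0,0,-4.6],[0,0,-4.6],[0,0,-4.6],[0,0,-4.6],[0,0,-4.6],[0,0,-4.6],[0,0,-4.6]]}' 15
python3 - <<'E'
from h import *
stat([-67,145,50])
for n in("top","side"):
    p,d=env.snapshot(n);np.savez(f"pics/{n}1.npz",p=p,d=d)
    q=p[120:270,225:385,::-1] if n=="top" else p[60:260,200:400,::-1]
    cv2.imwrite(f"pics/{n}1.png",cv2.resize(q,None,fx=3,fy=3,interpolation=cv2.INTER_CUBIC))
E
```

```text
time_s: 1.43
ee_pos: [523.8, 186.4, 126.6]
tcp_rot: [0.803, 0.596, -0.004, -0.001]
force: [-0.5, 0.3, 0.5]
width: 0.402
t 1.43 rack [-69.2 143.  126.6] yaw tool-y -0.08 F [-0.6  0.2] 0.5 w 0.402 z [-0.008 -0.003 -1.   ]
slide [ 2.4  2.7 76.6]
dr [-0.39  0.3  -0.08]
```

View pics/top1.png

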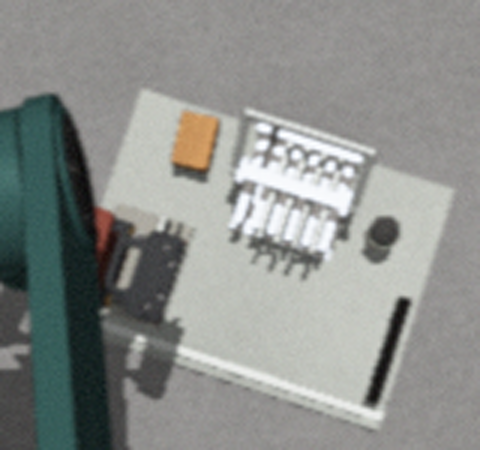

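View pics/side1.png

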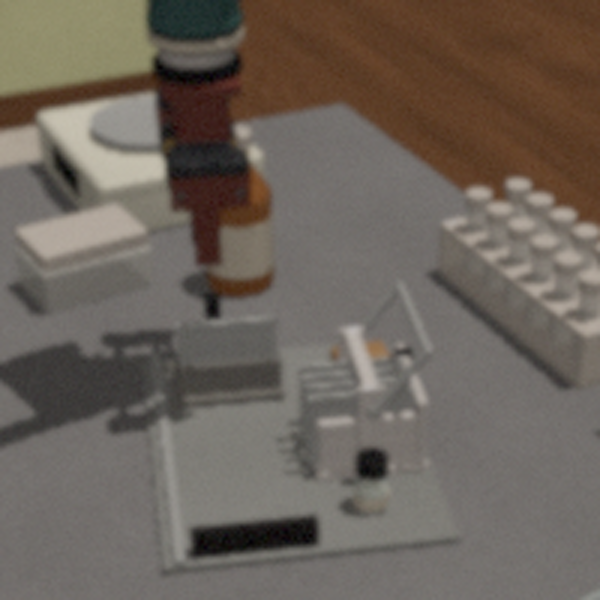

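```bash
python3 -m pendant '{"hand":[40,40,40,40,40,40,40],"slide":[[2.4,2.7,20],[2.4,2.7,45],[2.4,2.7,60],[2.4,2.7,70],[2.4,2.7,76],[2.4,2.7,77],[2.4,2.7,77]],"dr":[[-0.4,0.3,0],[-0.4,0.3,0],[-0.4,0.3,0],[-0.4,0.3,0],[-0.4,0.3,0],[-0.4,0.3,0],[-0.4,0.3,0]]}' 15; python3 -c "
from h import *
stat([-67,145,50])"
```

```text
time_s: 2.12
ee_pos: [529.8, 189.4, 53.6]
tcp_rot: [0.802, 0.597, 0.003, 0.001]
force: [-0.3, 0.3, 0.1]
width: 0.403
t 2.12 rack [-64.3 147.6  53.6] yaw tool-y 0.01 F [-0.4  0.2] 0.1 w 0.403 z [ 0.007  0.002 -1.   ]
slide [-2.6 -2.7  3.6]
dr [ 0.36 -0.2   0.01]
```

```bash
python3 -m pendant '{"hand":[40,40,40,30,20,10,10,10,10],"slide":[[-2.6,-2.7,3],[-2.6,-2.7,3],[-2.6,-2.7,3],[-2.6,-2.7,3],[-2.6,-2.7,3],[-2.6,-2.7,3],[-2.6,-2.7,3],[-2.6,-2.7,3],[-2.6,-2.7,3]],"dr":[[0.3,0,0],[0.3,0,0],[0.3,0,0],[0.3,0,0],[0.3,0,0],[0.3,0,0],[0.3,0,0],[0.3,0,0],[0.3,0,0]]}' 15; python3 -c "
from h import *
stat([-67,145,50])"
```

```text
time_s: 2.87
ee_pos: [526.4, 187.2, 50.7]
tcp_rot: [0.802, 0.597, 0.001, -0.0]
force: [-0.5, -3.8, 2.8]
width: 0.16
t 2.87 rack [-66.9 144.5  50.7] yaw tool-y 0.03 F [ 0.6 -3.8] 2.8 w 0.16 z [ 0.002  0.002 -1.   ]
slide [ 0.5 -0.1  0.7]
dr [ 0.07 -0.15  0.03]
```

```bash
python3 -m pendant '{"hand":[10,10,10,10,10,10,10,10,10,10,10,10,10,10],"slide":[[-4,0,0],[-10,0,0],[-18,0,0],[-26,0,0],[-34,0,0],[-42,0,0],[-50,0,0],[-58,0,0],[-63,0,0],[-66,0,0],[-68,0,0],[-68,0,0],[-68,0,0],[-68,0,0]],"dr":[[0,0,0],[0,0,0],[0,0,0],[0,0,0],[0,0,0],[0,0,0],[0,0,0],[0,0,0],[0,0,0],[0,0,0],[0,0,0],[0,0,0],[0,0,0],[0,0,0]]}' 15
python3 - <<'E'
from h import *
stat([-67,76.5,50])
p,d=env.snapshot("top");np.savez("pics/top2.npz",p=p,d=d)
q=p[150:250,235:365,::-1]
cv2.imwrite("pics/top2.png",cv2.resize(q,None,fx=6,fy=6,interpolation=cv2.INTER_CUBIC))
E
```

```text
time_s: 4.03
ee_pos: [506.1, 120.9, 50.7]
tcp_rot: [0.802, 0.597, 0.001, -0.0]
force: [-2.4, -1.3, 7.7]
width: 0.158
t 4.03 rack [-67.3  75.1  50.7] yaw tool-y 0.02 F [-1.9 -2. ] 7.7 w 0.158 z [ 0.001  0.001 -1.   ]
slide [1.4 0.3 0.7]
dr [ 0.02 -0.09  0.02]
```

View pics/top2.png

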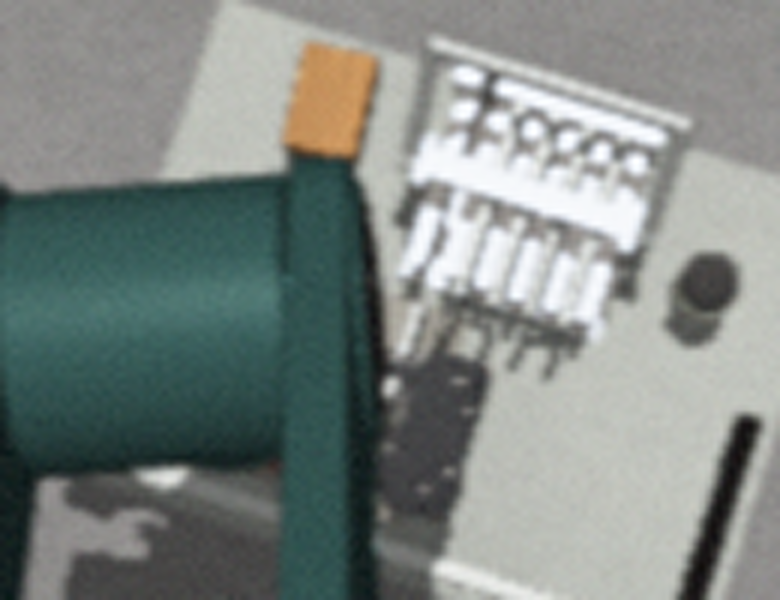

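```bash
python3 -m pendant '{"hand":[10,10,10,10,10,10],"slide":[[0.7,0,0],[1.4,0,0],[1.4,0,0],[1.4,0,0],[1.4,0,0],[1.4,0,0]],"dr":[[0,0,0],[0,0,0],[0,0,0],[0,0,0],[0,0,0],[0,0,0]]}' 15
python3 - <<'E'
from h import *
stat([-67,76.5,50])
for i in range(3): env.snapshot("side"); stat()
p,d=env.snapshot("top");np.savez("pics/top3.npz",p=p,d=d)
C=cloud("top",d);Zt=C[...,2];v,u=np.mgrid[:400,:640]
P=onz("top",np.c_[u.ravel(),v.ravel()],83)[:,:2];Q=((P-RO)@RM).reshape(400,640,2)
m=(Zt>75)&(Zt<90)&(Q[...,0]<-8)&(Q[...,0]>-60)&(abs(Q[...,1]-32)<9)
print(m.sum(),np.round(Q[m][:,1].mean(),2),np.round(Q[m],1).tolist())
P=onz("top",np.c_[u.ravel(),v.ravel()],82)[:,:2];Q=((P-RO)@RM).reshape(400,640,2)
for s in(-32,-16,0,16):
  m=(Zt>75)&(Zt<90)&(Q[...,0]<34)&(Q[...,0]>-6)&(abs(Q[...,1]-s)<5);print(s,m.sum(),Q[m].mean(0))
E
```

```text
time_s: 4.58
ee_pos: [506.5, 122.0, 50.7]
tcp_rot: [0.802, 0.597, 0.001, -0.0]
force: [-1.9, -0.7, 4.3]
width: 0.159
t 4.58 rack [-67.3  76.3  50.7] yaw tool-y 0.02 F [-1.6 -1.2] 4.3 w 0.159 z [ 0.001  0.001 -1.   ]
slide [0.2 0.3 0.7]
dr [ 0.02 -0.08  0.02]
t 4.63 rack [-67.3  76.4  50.7] yaw tool-y 0.02 F [-1.  -1.2] 5.2 w 0.155 z [ 0.001  0.001 -1.   ]
t 4.68 rack [-67.3  76.4  50.7] yaw tool-y 0.02 F [-0.6 -1.4] 4.2 w 0.156 z [ 0.001  0.001 -1.   ]
t 4.73 rack [-67.3  76.5  50.7] yaw tool-y 0.02 F [-2.  -0.9] 3.5 w 0.161 z [ 0.001  0.001 -1.   ]
27 32.45 [[-15.1, 33.2], [-18.4, 34.8], [-17.6, 32.4], [-16.8, 29.9], [-20.8, 34.0], [-20.0, 31.5], [-23.3, 33.2], [-22.5, 30.7], [-26.6, 34.9], [-25.8, 32.4], [-29.1, 34.1], [-28.3, 31.6], [-31.6, 33.3], [-30.8, 30.8], [-34.9, 34.9], [-34.1, 32.4], [-33.3, 30.0], [-36.6, 31.6], [-51.4, 35.0], [-50.6, 32.5], [-49.8, 30.0], [-53.8, 34.2], [-53.0, 31.7], [-56.3, 33.4], [-55.5, 30.9], [-58.8, 32.6], [-58.0, 30.1]]
-32 28 [ 14.29967473 -31.96598511]
-16 32 [ 14.31278495 -15.93527581]
0 31 [13.74866523  0.17345802]
16 27 [13.54127683 16.14650555]
```

```bash
python3 -m pendant '{"hand":[40,40,40,40,40,40,40,20,0,0,0,0,0,0],"slide":[[0,0,0],[0,0,0],[0,0,-10],[0,0,-30],[0,0,-50],[0,0,-60],[-10,-20,-60],[-28,-40,-60],[-40,-56,-60],[-41.5,-58,-60],[-41.5,-58,-45],[-41.5,-58,-25],[-41.5,-58,-10],[-41.5,-58,0]],"dr":[[0,0,0],[0,0,0],[0,0,0],[0,0,0],[0,0,0],[0,0,0],[0,0,0],[0,0,0],[0,0,0],[0,0,0],[0,0,0],[0,0,0],[0,0,0],[0,0,0]]}' 15
python3 - <<'E'
from h import *
for i in range(2): env.snapshot("side")
stat([-116,34.5,52])
p,d=env.snapshot("side")
cv2.imwrite("pics/side4.png",cv2.resize(p[60:260,200:400,::-1],None,fx=3,fy=3,interpolation=cv2.INTER_CUBIC))
p,d=env.snapshot("top")
cv2.imwrite("pics/top4.png",cv2.resize(p[150:250,235:365,::-1],None,fx=6,fy=6,interpolation=cv2.INTER_CUBIC))
E
```

```text
time_s: 5.95
ee_pos: [439.8, 99.3, 49.7]
tcp_rot: [0.802, 0.597, 0.001, -0.0]
force: [0.1, 0.4, 0.3]
width: 0.005
t 6.05 rack [-125.4   35.1   49.5] yaw tool-y 0.02 F [0.8 0.4] 0.8 w 0.01 z [-0.001  0.001 -1.   ]
slide [-0.6  9.4 -2.5]
dr [-0.08 -0.05  0.02]
```

View pics/side4.png

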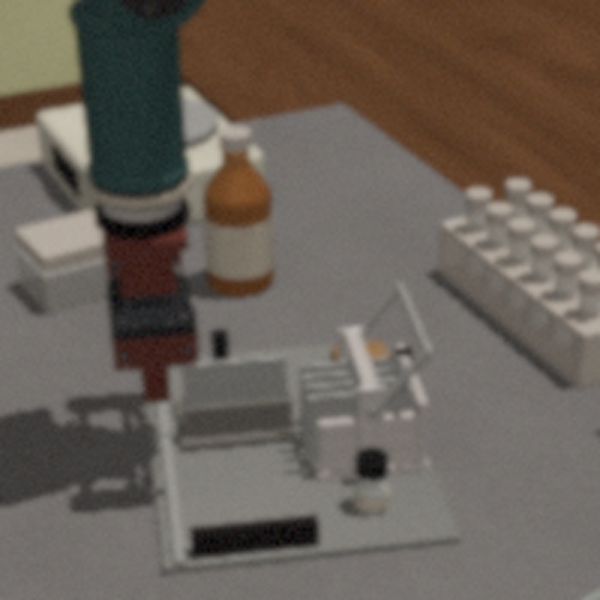

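View pics/top4.png

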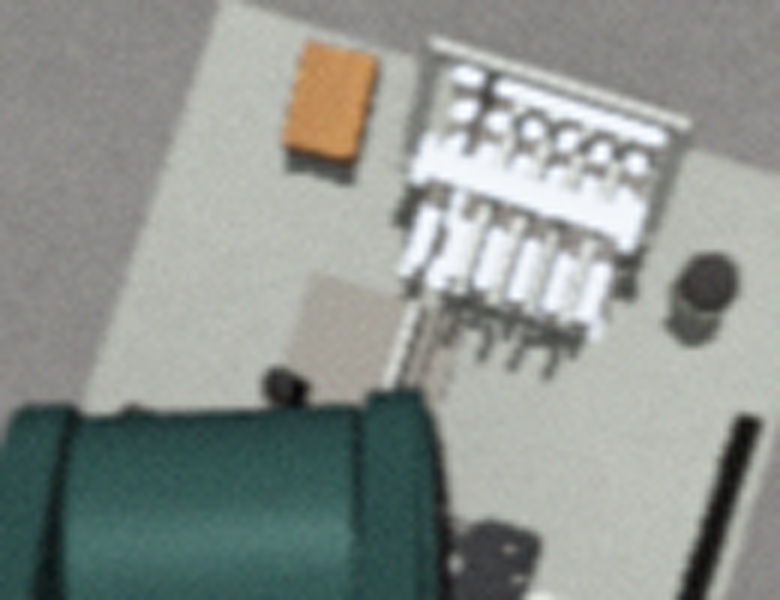

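```bash
python3 -m pendant '{"hand":[0,0,0,0,0,0,0,0,0,0,0,0,0,0,0,0,0,0,0,0],"slide":[[0,4,0],[0,9,0],[0,13,0],[0,17,0],[0,21,0],[0,25,0],[0,29,0],[0,33,0],[0,37,0],[0,41,0],[0,45,0],[0,49,0],[0,53,0],[0,57,0],[0,61,0],[0,65,0],[0,69,0],[0,73,0],[0,77,0],[0,80,0]],"dr":[[0,0,0],[0,0,0],[0,0,0],[0,0,0],[0,0,0],[0,0,0],[0,0,0],[0,0,0],[0,0,0],[0,0,0],[0,0,0],[0,0,0],[0,0,0],[0,0,0],[0,0,0],[0,0,0],[0,0,0],[0,0,0],[0,0,0],[0,0,0]]}' 15
python3 - <<'E'
from h import *
stat([-15,34.5,50])
p,d=env.snapshot("side")
cv2.imwrite("pics/side5.png",cv2.resize(p[60:260,200:400,::-1],None,fx=3,fy=3,interpolation=cv2.INTER_CUBIC))
E
```

```text
time_s: 7.82
ee_pos: [517.1, 76.2, 50.8]
tcp_rot: [0.802, 0.597, 0.001, -0.0]
force: [-0.1, 0.1, -0.9]
width: 0.003
t 7.82 rack [-44.   35.4  50.8] yaw tool-y 0.02 F [-0.1  0. ] -0.9 w 0.003 z [ 0.001  0.001 -1.   ]
slide [-0.9 29.   0.9]
dr [ 0.06 -0.1   0.02]
```

View pics/side5.png

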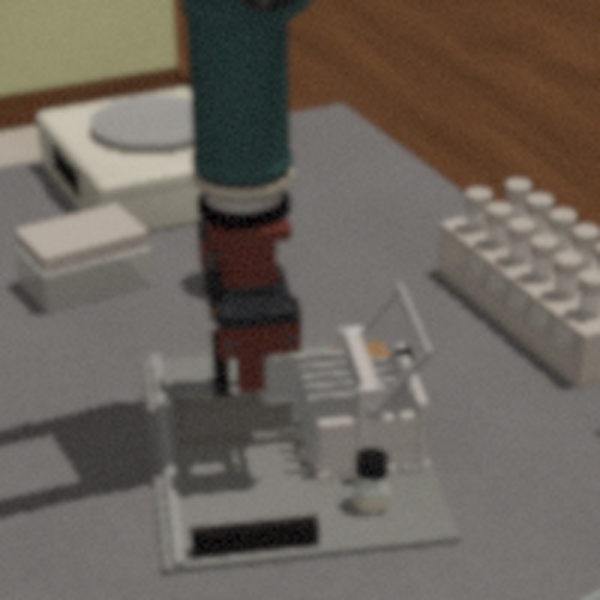

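```bash
python3 -m pendant '{"hand":[0,0,0,0,0,0,0,0,0,0],"slide":[[-0.9,3,0],[-0.9,6,0],[-0.9,9,0],[-0.9,12,0],[-0.9,15,0],[-0.9,18,0],[-0.9,20,0],[-0.9,22,0],[-0.9,24,0],[-0.9,24,0]],"dr":[[0,0,0],[0,0,0],[0,0,0],[0,0,0],[0,0,0],[0,0,0],[0,0,0],[0,0,0],[0,0,0],[0,0,0]]}' 15; python3 -c "
from h import *
stat([-15,34.5,50])"; python3 -m pendant '{"hand":[0,0,0,0,0],"slide":[[0,1,0],[0,2,0],[0,3,0],[0,4,0],[0,4,0]],"dr":[[0,0,0],[0,0,0],[0,0,0],[0,0,0],[0,0,0]]}'; python3 -c "
from h import *
stat([-15,34.5,50])"
```

```text
time_s: 8.7
ee_pos: [541.0, 68.2, 51.0]
tcp_rot: [0.802, 0.597, 0.002, 0.0]
force: [1.0, -0.3, 0.2]
width: 0.004
t 8.7 rack [-18.7  34.7  51. ] yaw tool-y 0.01 F [1.1 0. ] 0.2 w 0.004 z [ 0.003  0.001 -1.   ]
slide [-0.2  3.7  1. ]
dr [ 0.13 -0.12  0.01]
time_s: 9.12
ee_pos: [544.3, 67.1, 50.9]
tcp_rot: [0.802, 0.597, 0.001, -0.0]
force: [-1.3, 0.4, 0.6]
width: 0.005
t 9.12 rack [-15.3  34.6  50.9] yaw tool-y 0.01 F [-1.4  0. ] 0.6 w 0.005 z [ 0.002  0.001 -1.   ]
slide [-0.1  0.3  0.9]
dr [ 0.06 -0.11  0.01]
```

```bash
python3 -m pendant '{"hand":[0,0,0,0],"slide":[[0,1,0],[0,1.5,0],[0,2,0],[0,2,0]],"dr":[[0,0,0],[0,0,0],[0,0,0],[0,0,0]]}'; python3 -c "
from h import *
stat([-15,34.5,50])"; python3 -m pendant '{"hand":[0,0,0,0],"slide":[[0,1,0],[0,1.5,0],[0,2,0],[0,2,0]],"dr":[[0,0,0],[0,0,0],[0,0,0],[0,0,0]]}'
python3 - <<'E'
from h import *
stat([-15,34.5,50])
p,d=env.snapshot("side")
cv2.imwrite("pics/side6.png",cv2.resize(p[140:255,235:365,::-1],None,fx=5,fy=5,interpolation=cv2.INTER_CUBIC))
E
```

```text
time_s: 9.45
ee_pos: [544.3, 67.0, 50.7]
tcp_rot: [0.802, 0.597, -0.0, -0.001]
force: [-4.4, 2.2, 4.4]
width: 0.001
t 9.45 rack [-15.3  34.4  50.7] yaw tool-y -0.00 F [-4.8  0.8] 4.4 w 0.001 z [-0.002  0.002 -1.   ]
slide [0.1 0.3 0.7]
dr [-0.14 -0.08 -0.  ]
time_s: 9.78
ee_pos: [544.1, 66.8, 50.4]
tcp_rot: [0.802, 0.597, -0.001, -0.003]
force: [-7.3, 2.3, 5.2]
width: 0.005
t 9.78 rack [-15.3  34.3  50.4] yaw tool-y -0.00 F [-7.7  0.1] 5.2 w 0.005 z [-0.006  0.003 -1.   ]
slide [0.2 0.4 0.4]
dr [-0.35 -0.05 -0.  ]
```

View pics/side6.png

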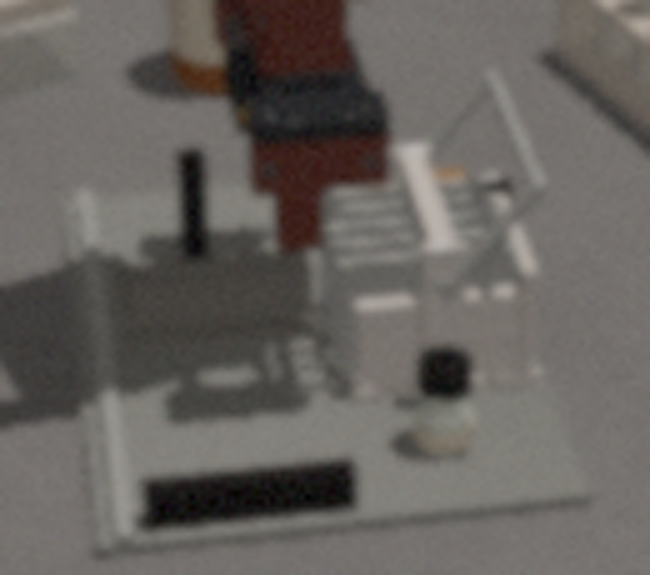

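```bash
python3 -m pendant '{"hand":[0,0,0,0,0,10,30,40,40,40,40,40,40,40],"slide":[[0,-4,0],[0,-12,0],[0,-20,-15],[0,-25,-35],[10,-35,-55],[25,-45,-60],[38,-50,-60],[42.2,-52,-60],[42.2,-52,-60],[42.2,-52,-45],[42.2,-52,-25],[42.2,-52,-10],[42.2,-52,0],[42.2,-52,0]],"dr":[[0,0,0],[-0.3,0,0],[-0.3,0,0],[-0.3,0,0],[-0.3,0,0],[-0.3,0,0],[-0.3,0,0],[-0.3,0,0],[-0.3,0,0],[-0.3,0,0],[-0.3,0,0],[-0.3,0,0],[-0.3,0,0],[-0.3,0,0]]}' 15
python3 - <<'E'
from h import *
p,d=env.snapshot("top")
stat([-67.3,76.5,50])
np.savez("pics/top7.npz",p=p,d=d)
cv2.imwrite("pics/top7.png",cv2.resize(p[150:250,235:365,::-1],None,fx=6,fy=6,interpolation=cv2.INTER_CUBIC))
p,d=env.snapshot("side")
cv2.imwrite("pics/side7.png",cv2.resize(p[140:255,235:365,::-1],None,fx=5,fy=5,interpolation=cv2.INTER_CUBIC))
E
```

```text
time_s: 11.0
ee_pos: [504.9, 121.3, 48.6]
tcp_rot: [0.802, 0.597, -0.002, -0.001]
force: [-0.6, 0.6, -0.2]
width: 0.4
t 11.05 rack [-67.9  75.6  49.7] yaw tool-y -0.03 F [-0.7  0.4] -0.2 w 0.397 z [-0.003  0.001 -1.   ]
slide [ 0.9  0.6 -0.3]
dr [-0.17  0.01 -0.03]
```

View pics/top7.png

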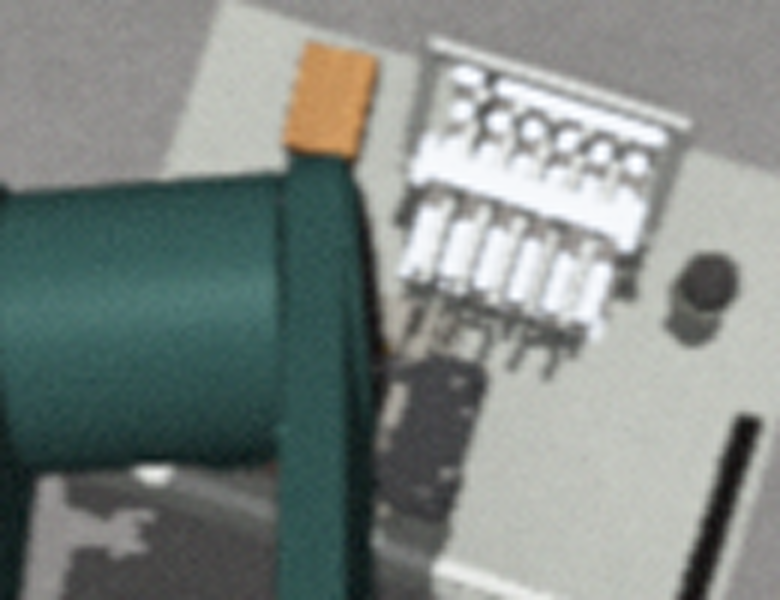

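View pics/side7.png

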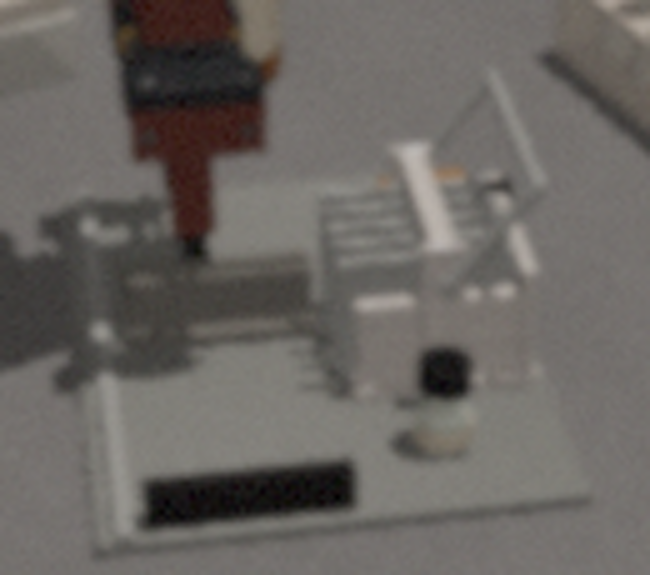

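```bash
python3 -m pendant '{"hand":[40,20,10,10,10,10,10,10,10,10,10,10,10,10,10,10,10,10,10,10],"slide":[[0.9,0.6,0],[0.9,0.6,0],[0.9,0.6,0],[0.9,0.6,0],[0.9,0.6,0],[-3,0.6,0],[-11,0.6,0],[-20,0.6,0],[-30,0.6,0],[-40,0.6,0],[-50,0.6,0],[-60,0.6,0],[-70,0.6,0],[-80,0.6,0],[-90,0.6,0],[-100,0.6,0],[-108,0.6,0],[-114,0.6,0],[-118,0.6,0],[-120,0.6,0]],"dr":[[-0.1,0,0],[-0.1,0,0],[-0.1,0,0],[-0.1,0,0],[-0.1,0,0],[-0.1,0,0],[-0.1,0,0],[-0.1,0,0],[-0.1,0,0],[-0.1,0,0],[-0.1,0,0],[-0.1,0,0],[-0.1,0,0],[-0.1,0,0],[-0.1,0,0],[-0.1,0,0],[-0.1,0,0],[-0.1,0,0],[-0.1,0,0],[-0.1,0,0]]}' 15; python3 -c "
from h import *
stat([-67.3,-55.5,50])"
```

```text
time_s: 12.77
ee_pos: [471.8, 5.8, 51.0]
tcp_rot: [0.803, 0.596, 0.0, -0.0]
force: [-2.2, 2.0, 8.1]
width: 0.158
t 12.77 rack [-67.1 -45.   51. ] yaw tool-y -0.08 F [-2.7  1.3] 8.1 w 0.158 z [ 0.  0. -1.]
slide [-10.5  -0.2   1. ]
dr [ 0.   -0.03 -0.08]
```

```bash
python3 -m pendant '{"hand":[10,10,10,10,10,10,10],"slide":[[-2,0,0],[-4,0,0],[-6,0,0],[-8,0,0],[-10,0,0],[-11,0,0],[-11,0,0]],"dr":[[0,0,0],[0,0,0],[0,0,0],[0,0,0],[0,0,0],[0,0,0],[0,0,0]]}' 15; python3 -c "
from h import *
stat([-67.3,-55.5,50])"; python3 -m pendant '{"hand":[10,10,10,10],"slide":[[-1,0,0],[-2,0,0],[-2.5,0,0],[-2.5,0,0]],"dr":[[0,0,0],[0,0,0],[0,0,0],[0,0,0]]}' 15; python3 -c "
from h import *
stat([-67.3,-55.5,50])"
```

```text
time_s: 13.35
ee_pos: [468.7, -4.4, 51.0]
tcp_rot: [0.803, 0.596, 0.0, -0.0]
force: [-0.5, 3.7, 1.7]
width: 0.159
t 13.35 rack [-67.2 -55.7  51. ] yaw tool-y -0.10 F [-1.5  3.4] 1.7 w 0.159 z [ 0.     0.001 -1.   ]
slide [ 0.2 -0.1  1. ]
dr [-0.   -0.07 -0.1 ]
time_s: 13.68
ee_pos: [468.6, -4.5, 51.0]
tcp_rot: [0.803, 0.596, 0.002, -0.001]
force: [4.0, 15.5, -0.3]
width: 0.161
t 13.68 rack [-67.2 -55.8  51. ] yaw tool-y -0.20 F [-0.6 16. ] -0.3 w 0.161 z [ 0.002  0.005 -1.   ]
slide [ 0.2 -0.1  1. ]
dr [ 0.01 -0.29 -0.2 ]
```

```bash
python3 -m pendant '{"hand":[10,10,40,40,40,40,40,40,20,0,0,0,0,0,0,0,0,0,0,0],"slide":[[0,0,0],[0,0,0],[0,0,0],[0,0,0],[0,0,-10],[0,0,-35],[0,0,-65],[0,0,-95],[0,0,-125],[5,15,-140],[15,40,-143],[25,70,-143],[35,100,-143],[43,130,-143],[50,155,-143],[54,172,-143],[56,180,-143],[56,182,-143],[56,182,-143],[56,182,-143]],"dr":[[0,0,0],[0,0,0],[0,0,0],[0,0,0],[0,0,0],[0,0,0],[0,0,0],[0,0,0],[0,0,0],[0,0,0],[0,0,0],[0,0,0],[0,0,0],[0,0,0],[0,0,0],[0,0,0],[0,0,0],[0,0,0],[0,0,0],[0,0,0]]}' 15
python3 - <<'E'
from h import *
p,d=env.snapshot("top")
stat([114,0,103])
np.savez("pics/top8.npz",p=p,d=d)
cv2.imwrite("pics/top8.png",cv2.resize(p[120:270,225:385,::-1],None,fx=4,fy=4,interpolation=cv2.INTER_CUBIC))
p,d=env.snapshot("side")
cv2.imwrite("pics/side8.png",cv2.resize(p[90:260,200:400,::-1],None,fx=3.5,fy=3.5,interpolation=cv2.INTER_CUBIC))
E
```

```text
time_s: 15.35
ee_pos: [657.3, -4.6, 194.0]
tcp_rot: [0.803, 0.595, 0.001, -0.002]
force: [-0.2, 0.4, 0.7]
width: 0.008
t 15.4 rack [113.5  -1.6 194.2] yaw tool-y -0.21 F [0.6 1.3] 0.7 w 0.005 z [ 0.     0.005 -1.   ]
slide [ 1.1  0.6 91.2]
dr [-0.07 -0.27 -0.21]
```

View pics/top8.png

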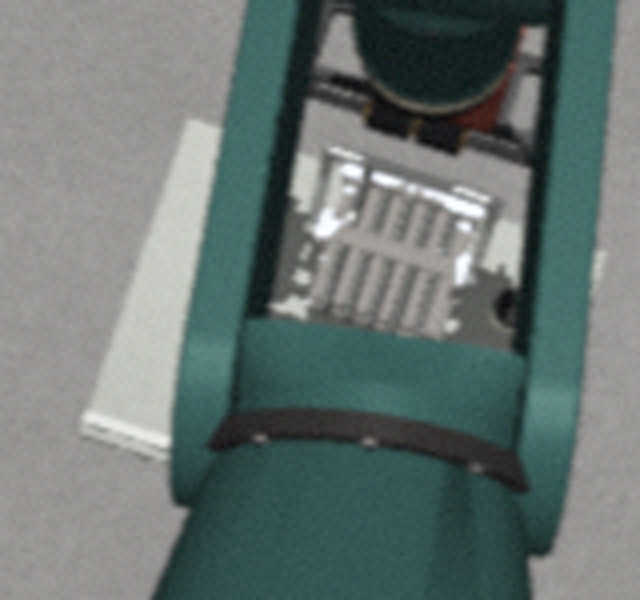

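View pics/side8.png

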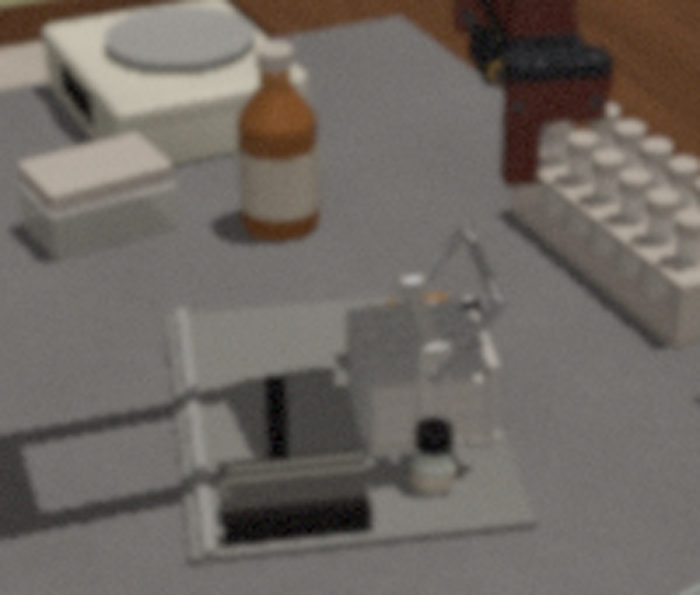

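```bash
python3 -m pendant '{"hand":[0,0,0,0,0,0,0],"slide":[[1,0.5,20],[1,0.5,45],[1,0.5,68],[1,0.5,83],[1,0.5,90],[1,0.5,91],[1,0.5,91]],"dr":[[0,-0.2,-0.2],[0,-0.2,-0.2],[0,-0.2,-0.2],[0,-0.2,-0.2],[0,-0.2,-0.2],[0,-0.2,-0.2],[0,-0.2,-0.2]]}' 15
python3 - <<'E'
from h import *
stat([114,0,103])
p,d=env.snapshot("side")
stat([0,0,103])
cv2.imwrite("pics/side9.png",cv2.resize(p[90:260,200:400,::-1],None,fx=3.5,fy=3.5,interpolation=cv2.INTER_CUBIC))
E
```

```text
time_s: 16.03
ee_pos: [658.0, -3.2, 103.7]
tcp_rot: [0.802, 0.597, 0.0, -0.001]
force: [-0.2, 0.6, -0.1]
width: 0.006
t 16.03 rack [ 1.139e+02 -1.000e-01  1.037e+02] yaw tool-y -0.01 F [-0.4  0.5] -0.1 w 0.006 z [-0.     0.002 -1.   ]
slide [0.1 0.1 0.7]
dr [-0.05 -0.08 -0.01]
t 16.08 rack [114.5   0.  104.5] yaw tool-y -0.00 F [0.5 0.1] 0.4 w 0.005 z [ 0.001  0.001 -1.   ]
slide [  -0.  -114.5    1.4]
dr [ 0.03 -0.09 -0.  ]
```

View pics/side9.png

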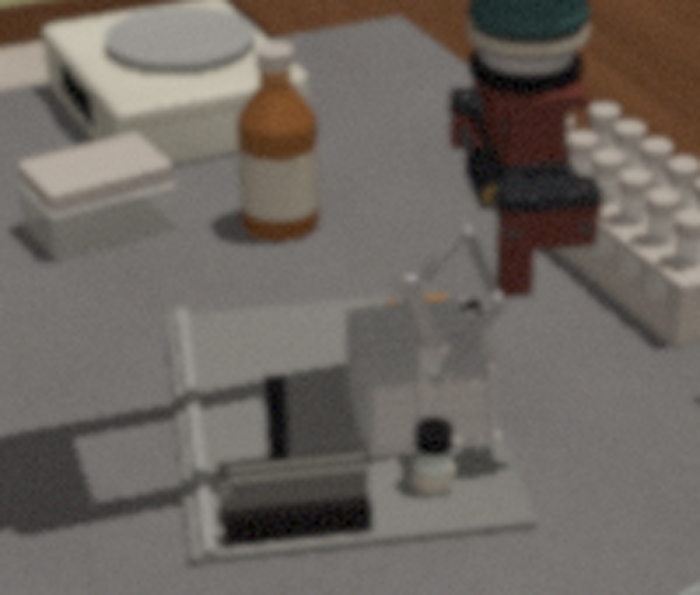

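```bash
python3 -m pendant '{"hand":[0,0,0,0,0,0,0,0,0,0,0,0],"slide":[[0,-3,0],[0,-8,0],[0,-14,0],[0,-20,0],[0,-26,0],[0,-32,0],[0,-38,0],[0,-44,0],[0,-50,0],[0,-56,0],[0,-60,0],[0,-60,0]],"dr":[[0,0,0],[0,0,0],[0,0,0],[0,0,0],[0,0,0],[0,0,0],[0,0,0],[0,0,0],[0,0,0],[0,0,0],[0,0,0],[0,0,0]]}' 15
python3 - <<'E'
from h import *
p,d=env.snapshot("side")
stat([0,0,103])
cv2.imwrite("pics/side10.png",cv2.resize(p[90:260,200:400,::-1],None,fx=3.5,fy=3.5,interpolation=cv2.INTER_CUBIC))
E
```

```text
time_s: 17.08
ee_pos: [599.5, 14.4, 104.1]
tcp_rot: [0.802, 0.597, 0.0, -0.001]
force: [0.7, -0.5, 1.2]
width: 0.005
t 17.13 rack [ 53.4  -0.  104.1] yaw tool-y 0.01 F [0.4 0.9] -0.5 w 0.007 z [-0.001  0.002 -1.   ]
slide [  0.1 -53.4   1.2]
dr [-0.05 -0.08  0.01]
```

View pics/side10.png

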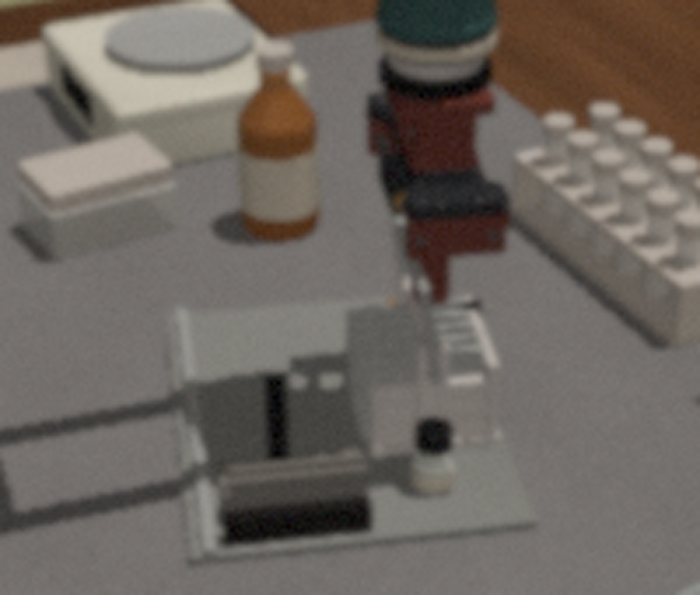

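Bail bar follows the finger (arm near vertical at about (415,270)). I continue forward.

```bash
python3 -m pendant '{"hand":[0,0,0,0,0,0,0,0,0,0,0,0],"slide":[[0,-3,0],[0,-8,0],[0,-14,0],[0,-20,0],[0,-26,0],[0,-32,0],[0,-38,0],[0,-43,0],[0,-48,0],[0,-52,0],[0,-54,0],[0,-54,0]],"dr":[[0,0,0],[0,0,0],[0,0,0],[0,0,0],[0,0,0],[0,0,0],[0,0,0],[0,0,0],[0,0,0],[0,0,0],[0,0,0],[0,0,0]]}' 15
python3 - <<'E'
from h import *
p,d=env.snapshot("side")
stat([-19,0,145])
cv2.imwrite("pics/side11.png",cv2.resize(p[90:260,200:400,::-1],None,fx=3.5,fy=3.5,interpolation=cv2.INTER_CUBIC))
E
```

```text
time_s: 18.13
ee_pos: [552.9, 28.8, 105.1]
tcp_rot: [0.802, 0.597, 0.003, 0.003]
force: [9.8, -3.2, -8.5]
width: 0.006
t 18.18 rack [  3.9   0.4 105.1] yaw tool-y 0.02 F [10.4 -0.4] -8.3 w 0.009 z [ 0.008 -0.    -1.   ]
slide [ -0.3 -22.6 -40.1]
dr [ 0.46 -0.13  0.02]
```

View pics/side11.png

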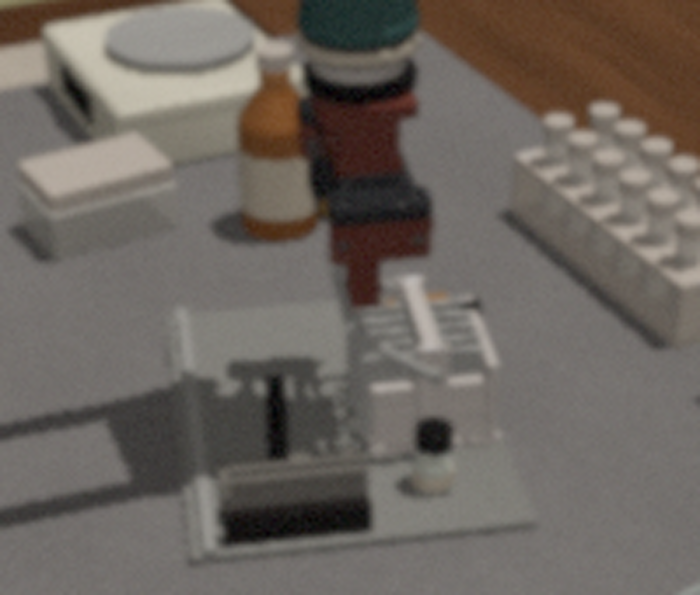

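Run:
```python
from h import *
s=lambda P:(proj("side",[[*(RM@np.array(P[:2])+RO),P[2]]])[0]-[200,90])*3.5
for P in[(45,-55,75),(45,55,75),(-10,-55,118),(-20,-55,100),(-25,-55,75),(-20,-55,50),(-20,55,50),(3.9,0,105)]:print(P,s(P))
p,d=env.snapshot("side")
cv2.imwrite("pics/side12.png",cv2.resize(p[150:230,280:350,::-1],None,fx=7,fy=7,interpolation=cv2.INTER_CUBIC))
stat()
```

```text
(45, -55, 75) [436.09809792 372.01996438]
(45, 55, 75) [407.42211129 291.9968646 ]
(-10, -55, 118) [357.80487027 327.1411478 ]
(-20, -55, 100) [343.61110334 350.70735234]
(-25, -55, 75) [336.96487471 381.62309256]
(-20, -55, 50) [344.58731823 410.43159738]
(-20, 55, 50) [322.73565867 327.85874563]
(3.9, 0, 105) [365.10893466 300.19483242]
t 18.23 rack [  3.9   0.3 105. ] yaw tool-y 0.01 F [11.3 -0.5] -7.7 w 0.007 z [ 0.008  0.    -1.   ]
```

View pics/side12.png

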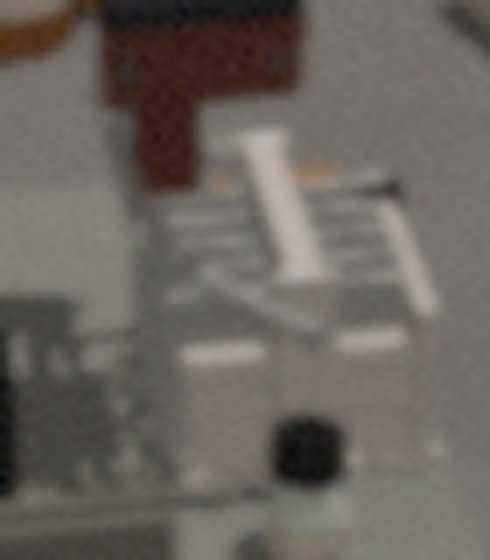

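```bash
python3 -m pendant '{"hand":[0,0,0,0,0,0,0,0,0],"slide":[[0,4,0],[0,8,0],[0,8,-12],[0,8,-28],[0,2,-38],[0,-10,-38],[0,-16,-38],[0,-16,-35],[0,-16,-35]],"dr":[[0.4,0,0],[0.4,0,0],[0.4,0,0],[0.4,0,0],[0.4,0,0],[0.4,0,0],[0.4,0,0],[0.4,0,0],[0.4,0,0]]}' 15
python3 - <<'E'
from h import *
p,d=env.snapshot("side")
stat([-12,0,124])
cv2.imwrite("pics/side13.png",cv2.resize(p[120:230,270:360,::-1],None,fx=5,fy=5,interpolation=cv2.INTER_CUBIC))
p,d=env.snapshot("top")
cv2.imwrite("pics/top13.png",cv2.resize(p[120:270,225:385,::-1],None,fx=3,fy=3,interpolation=cv2.INTER_CUBIC))
E
```

```text
time_s: 18.98
ee_pos: [535.4, 33.8, 138.8]
tcp_rot: [0.802, 0.597, 0.0, -0.001]
force: [-0.1, 0.4, -0.7]
width: 0.003
t 19.03 rack [-1.35e+01  1.00e-01  1.39e+02] yaw tool-y 0.03 F [0.1 0.2] -0.9 w 0.005 z [-0.     0.002 -1.   ]
slide [-0.2  1.6 15. ]
dr [-0.05 -0.11  0.03]
```

View pics/side13.png

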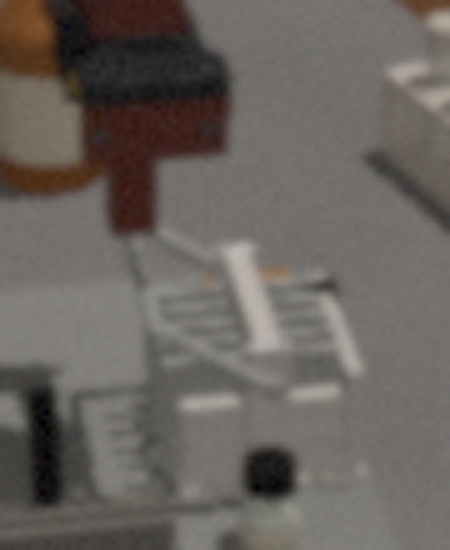

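View pics/top13.png

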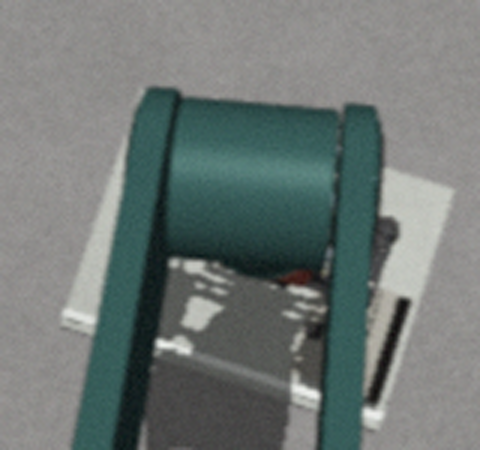

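```bash
python3 -m pendant '{"hand":[0,0,0,0,0,0,0,0,0,0,0,0,0,0,0,0],"slide":[[0,0,6],[0,-1,12],[0,-2,17],[0,-3,22],[0,-4,27],[0,-6,32],[0,-7,37],[0,-9,42],[0,-10,48],[0,-11,54],[0,-11.5,60],[0,-11,66],[0,-10,71],[0,-9,76],[0,-8,80],[0,-7,82]],"dr":[[0,0,0],[0,0,0],[0,0,0],[0,0,0],[0,0,0],[0,0,0],[0,0,0],[0,0,0],[0,0,0],[0,0,0],[0,0,0],[0,0,0],[0,0,0],[0,0,0],[0,0,0],[0,0,0]]}' 15
python3 - <<'E'
from h import *
p,d=env.snapshot("side")
stat([-20,0,54])
cv2.imwrite("pics/side14.png",cv2.resize(p[120:230,270:360,::-1],None,fx=5,fy=5,interpolation=cv2.INTER_CUBIC))
E
```

```text
time_s: 20.42
ee_pos: [530.0, 35.6, 56.5]
tcp_rot: [0.802, 0.597, 0.001, -0.001]
force: [-0.6, -0.2, 1.2]
width: 0.008
t 20.47 rack [-19.8   0.3  56.5] yaw tool-y 0.02 F [-0.2 -0.1] 0.3 w 0.003 z [-0.     0.002 -1.   ]
slide [-0.3 -0.2  2.5]
dr [-0.05 -0.11  0.02]
```

View pics/side14.png

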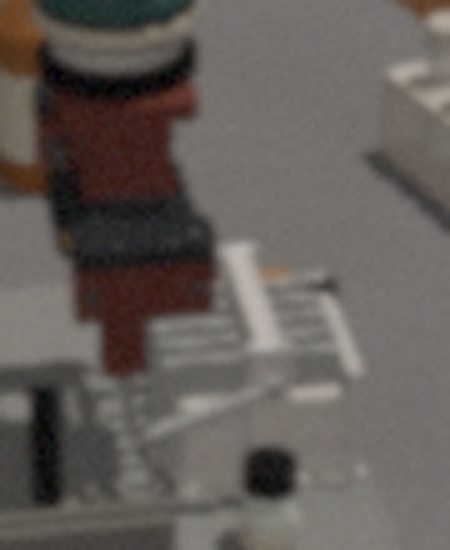

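Bail nearly closed (arm from about (270,385) to (145,440)). Pressing the rest.

```bash
python3 -m pendant '{"hand":[0,0,0,0,0],"slide":[[0,0,1],[0,0,2],[0,0,3],[0,0,4],[0,0,4]],"dr":[[0,0,0],[0,0,0],[0,0,0],[0,0,0],[0,0,0]]}' 15; python3 -c "
from h import *
stat([-20,0,54])";python3 -m pendant '{"hand":[0,0,0,0],"slide":[[0,0,1],[0,0,2],[0,0,3],[0,0,3]],"dr":[[0,0,0],[0,0,0],[0,0,0],[0,0,0]]}' 15; python3 -c "
from h import *
stat([-20,0,54])"
```

```text
time_s: 20.88
ee_pos: [530.9, 35.4, 53.6]
tcp_rot: [0.802, 0.597, 0.001, -0.0]
force: [-1.8, -0.4, 10.7]
width: 0.005
t 20.88 rack [-19.    0.4  53.6] yaw tool-y 0.02 F [-1.6 -0.9] 10.7 w 0.005 z [ 0.001  0.002 -1.   ]
slide [-0.4 -1.  -0.4]
dr [ 0.05 -0.12  0.02]
time_s: 21.22
ee_pos: [531.1, 35.4, 52.9]
tcp_rot: [0.802, 0.597, 0.002, 0.0]
force: [-5.4, 0.0, 24.0]
width: 0.007
t 21.22 rack [-18.8   0.5  52.9] yaw tool-y 0.03 F [-5.2 -1.5] 24.0 w 0.007 z [ 0.003  0.002 -1.   ]
slide [-0.5 -1.2 -1.1]
dr [ 0.12 -0.13  0.03]
```

```bash
python3 -m pendant '{"hand":[0,0,0,0,0,0,0,0,0,0,0,0,0,0,0,0],"slide":[[0,0,-3],[0,0,-10],[0,0,-30],[0,0,-55],[0,0,-85],[0,0,-115],[0,0,-145],[20,-15,-170],[50,-35,-180],[80,-60,-185],[115,-80,-185],[150,-95,-185],[185,-105,-185],[210,-110,-185],[215,-110,-185],[215,-110,-185]],"dr":[[0,0,0],[0,0,0],[0,0,0],[0,0,0],[0,0,0],[0,0,0],[0,0,0],[0,0,0],[0,0,0],[0,0,0],[0,0,0],[0,0,0],[0,0,0],[0,0,0],[0,0,0],[0,0,0]]}' 15
python3 - <<'E'
from h import *
stat()
p,d=env.snapshot("side")
cv2.imwrite("pics/side15.png",cv2.resize(p[140:255,235:365,::-1],None,fx=5,fy=5,interpolation=cv2.INTER_CUBIC))
p,d=env.snapshot("top");np.savez("pics/top15.npz",p=p,d=d)
cv2.imwrite("pics/top15.png",cv2.resize(p[140:270,235:385,::-1],None,fx=4.6,fy=4.6,interpolation=cv2.INTER_CUBIC))
C=cloud("top",d);Zt=C[...,2];v,u=np.mgrid[:400,:640]
P=onz("top",np.c_[u.ravel(),v.ravel()],82)[:,:2];Q=((P-RO)@RM).reshape(400,640,2)
for s in(-32,-16,0,16,32):
  m=(Zt>75)&(Zt<90)&(Q[...,0]<34)&(Q[...,0]>-12)&(abs(Q[...,1]-s)<5);print(s,m.sum(),Q[m].mean(0),Q[m][:,0].min())
P=onz("top",np.c_[u.ravel(),v.ravel()],85)[:,:2];Q=((P-RO)@RM).reshape(400,640,2)
m=(Zt>77)&(Zt<93)&(abs(Q[...,1]+55)<15)&(abs(Q[...,0]+67)<20);print("post",m.sum(),Q[m].mean(0))
P=onz("top",np.c_[u.ravel(),v.ravel()],50)[:,:2];Q=((P-RO)@RM).reshape(400,640,2)
m=(Zt>42)&(Zt<66)&(abs(Q[...,1])<60)&(Q[...,0]<-10)&(Q[...,0]>-34);print("bar",m.sum(),Q[m].mean(0),np.median(Zt[m]))
E
```

```text
time_s: 22.55
ee_pos: [486.9, 274.0, 238.1]
tcp_rot: [0.801, 0.598, 0.002, 0.0]
force: [0.1, -0.2, -0.1]
width: 0.008
t 22.55 rack [-129.7  216.3  238.1] yaw tool-y 0.20 F [ 0.1 -0.1] -0.1 w 0.008 z [ 0.003  0.002 -1.   ]
-32 27 [ 14.09030883 -31.94966668] -4.934204363388168
-16 33 [ 14.21346259 -15.85527195] -4.753057990489752
0 30 [14.69405065  0.25715259] -4.571798737524402
16 28 [13.99927125 16.1569025 ] -4.390421652416277
32 30 [15.34231932 32.05594356] -4.208921775390291
post 28 [-67.82391026 -54.16850013]
bar 146 [-19.55535168   1.62781885] 52.950394129598635
```

View pics/side15.png

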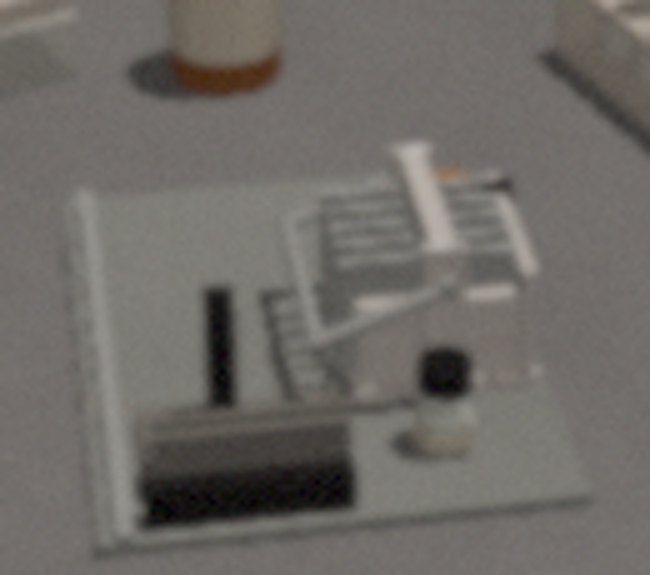

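View pics/top15.png

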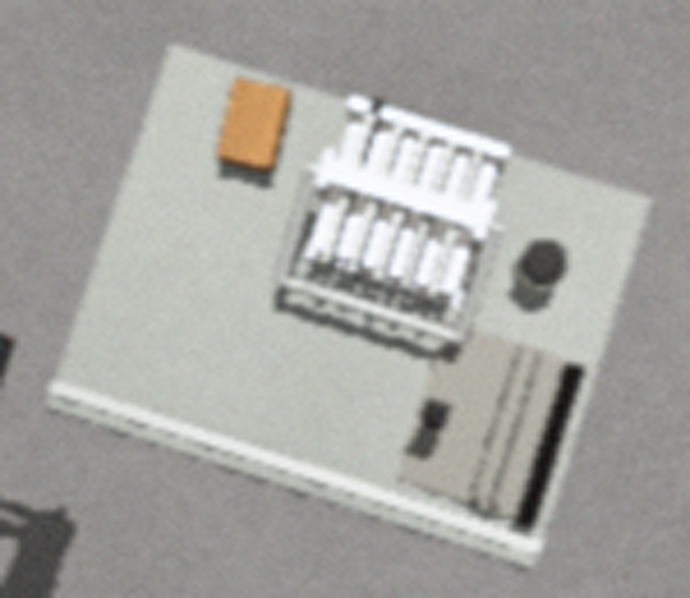

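```bash
python3 -c "
from station import env
print(env.finish_job())"
```

```text
the job is handed in; nothing more can be done
None
```

The job is done and handed in at about 22.6 s, well inside the 72 s limit.

- **Plate:** I pinched the carriage post and slid it 68 mm to the empty slot at rack y = +32 mm. I then pushed the plate along the lane with closed fingers until it stopped on the backstop, with the force rising to about 8 N.
- **Carriage:** I slid the empty carriage to the rubber stop, 200.3 mm from its start, where it pressed back with 16 N, then released it.
- **Bail:** I drew it forward over the top and pressed it down until it stopped at 24 N, then moved the arm clear.

**Last checks, from the final top and side pictures:**
- All five plates stand at their slot positions to within 0.3 mm in y, with their near edges level.
- The bail bar is at rack x = -19.6 mm, with its top at about z = 53 mm, which matches closed.
- The carriage is empty and sits against the stop.
- The vial and refill box stand as before.

**Points that disagreed:**
- The top camera put the post at y = -54.2 mm, against -55.8 mm from the arm while it was pressed on the stop. I took the difference as camera error on the post's side faces and did not push the carriage again.
- While being drawn forward, the bail jammed on the finger by friction at about 10 N. I backed off and pressed it from above instead.

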